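Hang the dip probe in the ring over the open beaker

TASK

Take the dip probe out of the blue rack and hang it in the ring of the stand that has the open white beaker under it (the other stand has a closed jar): lower the steel stem through the ring until the probe's wide collar rests flat on the ring, then let go. Lower it in, do not drop it.

Things in the scene. Friction and masses are not known exactly. Their poses are not given: they have to be found in the camera images.
- probe: Dip probe, about 60 g, upright in an end hole of the blue rack. Plain grey round head 24 mm in diameter on a collar 44 mm in diameter; below it a pointed steel stem 8 mm in diameter. Origin: centre of the collar's underside, 60 mm above the bench at the start; z points up: stem z = -50 to 0 mm, collar 0 to 6, head 6 to 56. Grip it by the head from above.
- stand_ring (a point): Ring of the wanted stand (the one with an open white beaker, 72 mm wide, rim 60 mm up, under it). Point: centre of the ring's hole at its top face, 90 mm above the bench, z up. Flat aluminium ring, outside 52 mm, hole 24 mm in diameter, straight through, 8 mm thick. Its arm runs to +x to a post 64 mm away; nothing of the stand is higher than the ring. Fixed to the bench.
- spare_stand: The other stand, identical and fixed, with a closed round jar with a black lid under its ring: the probe does not belong there. Origin on the bench under the ring's centre; post 64 mm away at +x.
- rack: Blue tube rack, 44 x 140 x 60 mm, fixed; square 20 mm holes in a row at y = -48, -16, 16, 48 mm. Origin on the bench under its middle, z up. The probe is in one end hole, its collar resting on the rack's top; a capped tube stands in the other end hole, its top 118 mm above the bench. The rack's +x and -x sides are free for the fingers.
Mind the look-alikes: they are no part of the job. What is shaped like the probe but orange or red is not meant.

How it is judged:
By the outcome, as a careful person would: the job done as asked, in the order asked, and still so for the second after the job is handed in, with the robot touching nothing.
It also fails if it takes over 37 s, if anything falls off the work surface, if the arm or the gripper's body presses on something with over 40 N, if the wrist force passes 120 N, or if a joint passes its speed limit or range.

ROBOT

A 7-joint arm with a two-finger parallel gripper is mounted at the origin on a cart in front of the work surface, level with it; the furniture and walls round the work are solid. World frame = base frame: x ahead of the robot, y to its left, z up, the work surface at z = 0. Lengths are in m, angles in degrees, forces in N, time in s.
With the tool pointing down it reaches from about 0.35 to 0.9 m from the base axis. Payload 8.1 kg.
Tool frame: the origin (TCP) lies on the mounting face of the last link; the fingertips stand 178 mm ahead of it and the grasp point (between the pads) lies 159 mm ahead of it; z points along the fingers, y is the line along which they close (so a half turn about z gives the same grasp; the last joint's range is limited). The gripper opens to 92 mm and grips with 3 to 60 N. Pads are 19 mm wide; open, the fingers measure 130 mm over their backs; the gripper's body (75 mm by 190 mm) begins 47 mm behind the grasp point.
Start: joints at [64.137, 24.895, 1.432, 90.138, -0.665, 64.973, -4.303], TCP at [0.214, -0.587, 0.405] pointing down, gripper open.
Joint ranges: [-149.89, 149.89], [-25.12, 119.58], [-72.63, 75.52], [4.76, 147.25], [-75.54, 255.54], [6.69, 114.76], [-157.13, 157.13]. Speed limits (degrees/s): [127.2, 127.2, 172.46, 172.46, 180, 180, 180].

INTERFACE

Orientations are given as [roll, pitch, yaw] about the fixed x, y, z axes, in that order (R = Rz(yaw) Ry(pitch) Rx(roll)).
In Python, from rig import ctrl gives the robot as it stands.
- The arm moves only by the shell command python3 -m jog 'ROWS' [FORCE]. ROWS is JSON, a list that holds one entry, the list of rows, each a list of 7 numbers: the opening in per cent of the stroke, from 0 (shut) to 100 (fully open), then the shift along the tool's x, y, z in cm, then the turn, a rotation vector about the tool's x, y, z in rad. A call has 1 to 8 rows; each row is the pose to reach, as a shift and turn from the pose commanded when the call began, along the tool's axes at that moment; what a row does not reach only later rows make up. A row lasts 1/8 s, in which the tool goes at most 62.5 mm and 10.7 degrees, less where a joint would pass 70% of its speed; a pose out of reach is approached as far as the arm can. A call with a gripper value outside its range is refused whole. The fingers move at their own pace and stop on an object; FORCE is the grip in N (left out, the last holds). Time passes only in rows, so rows that repeat a pose let the fingers close. It gives the time, the measured TCP pose, the force, the opening and the grip force at its end, in the units of the state.
- ctrl.sense(): the state, without advancing time (a new reading comes with each control period).
- ctrl.snapshot(name): name is "scene" or "top" or "wrist"; returns a dict with "frame" (384x512x3 uint8, blue, green, red), "camera_matrix" (3x3 intrinsics, pixels), "rvec" (rotation vector, rad) and "tvec" (3), from world to camera coordinates, as OpenCV has them. Camera axes: x right, y down, z forward; pixel columns grow to the right and rows downward; lengths in m; the calibration is good to about 2 mm. A picture is of the moment at which its call begins. There is no depth.
- ctrl.hand_in(): hands the job in; it is judged then, once.
The state is a dict: "time_s": time; "joint_positions": joint angles; "dq": joint speeds; "joint_efforts": joint torques, N m; "position": TCP position; "tcp_rot": TCP orientation; "contact_force": force on the tool from outside, world axes, zero at the start; "ft_torque": the same for the moment, N m; "grip_width": finger opening in m; "grasp_force": force on a finger pad.
Only numpy, scipy, OpenCV 4.12 (cv2) and the standard library are available. Lean on these libraries where they do the work, as an engineer would, in place of code of your own. Each camera call takes 0.05 s, during which the arm holds its last target. There are 200 camera calls.

## Working session

There is one attempt and no reset: what is moved stays moved. The work goes in short steps, Python scripts to look and compute and a shell command to move; the robot and the scene stay as the last step left them, time stands still between calls to the robot, and variables do not carry over. Pictures are saved under pics/ and viewed, at most 10 in all, crops included, and the job is handed in when it is done.

```bash
mkdir -p pics
cat > h.py <<'E'
import numpy as np, cv2, pickle
from rig import ctrl
def snap(n,f):
    s=ctrl.snapshot(n); cv2.imwrite(f'pics/{f}.png',s['frame']); pickle.dump(s,open(f'pics/{f}.pkl','wb')); return s
def load(f): return pickle.load(open(f'pics/{f}.pkl','rb'))
def ray(s,uv):
    R=cv2.Rodrigues(np.array(s['rvec'],float))[0]; t=np.array(s['tvec'],float).ravel()
    p=cv2.undistortPoints(np.array([[uv]],float),np.array(s['camera_matrix'],float),None).ravel()
    return -R.T@t, R.T@np.array([*p,1])
def onz(s,uv,z):
    c,d=ray(s,uv); return c+d*(z-c[2])/d[2]
def tri(*obs):
    A=0;b=0;L=[]
    for s,uv in obs:
        c,d=ray(s,uv); d=d/np.linalg.norm(d); P=np.eye(3)-np.outer(d,d); A=A+P; b=b+P@c; L.append((c,P))
    x=np.linalg.solve(A,b); return x,[np.linalg.norm(P@(x-c)) for c,P in L]
def proj(s,p): return cv2.projectPoints(np.array([p],float),np.array(s['rvec'],float),np.array(s['tvec'],float),np.array(s['camera_matrix'],float),None)[0].ravel()
E
python3 - <<'E'
from h import *
a=snap('scene','scene0')['frame'];b=snap('top','top0')['frame'];w=snap('wrist','wrist0')['frame']
cv2.imwrite('pics/all0.png',cv2.resize(np.vstack([np.hstack([a,b]),np.hstack([w,w*0])]),(800,600),interpolation=cv2.INTER_AREA))
print(ctrl.sense())
E
```

```text
{'time_s': 0.15, 'joint_positions': array([64.13788247, 24.92820005,  1.43056599, 90.17575846, -0.66458994,
       64.97451481, -4.30332917]), 'dq': array([-0.01485023, -0.10008965, -0.13464713, -0.16859088, -0.09215552,
       -0.0363858 ,  0.10093686]), 'joint_efforts': array([ 2.10105129e-03, -6.68268871e+01,  9.86106433e-01, -3.14696145e+01,
       -6.03575259e-02,  3.93823860e-02,  6.44988813e-05]), 'position': array([ 0.2135139 , -0.58721859,  0.40412433]), 'tcp_rot': array([-1.79930116e+02,  6.31739057e-03,  1.99795706e+01]), 'contact_force': array([-0.37116426,  0.84227733,  0.36168191]), 'ft_torque': array([ 0.00888782, -0.00399653,  0.00395593]), 'grasp_force': 0.0, 'grip_width': 0.09223824670366777}
```

View pics/all0.png

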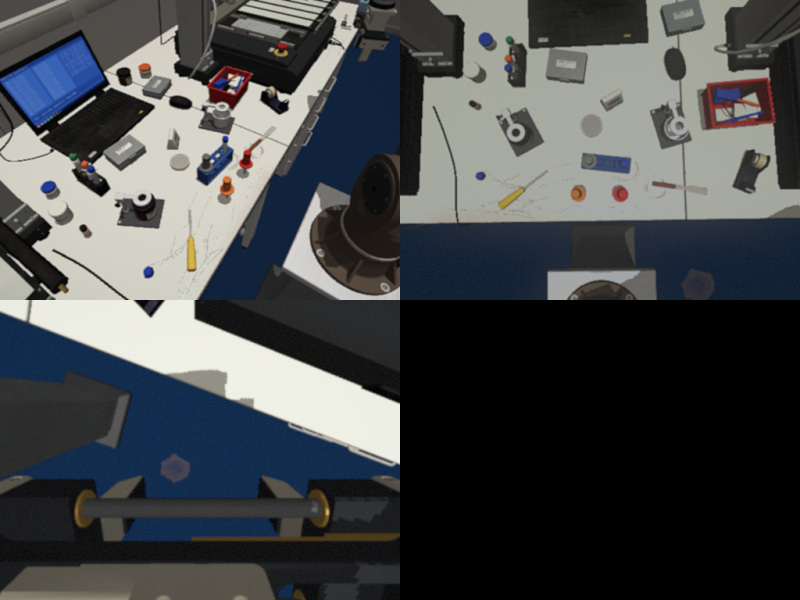

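The scene panel shows a blue rack at about (215,163), with a grey probe in its left end hole and a capped tube in the right. There are two stands, one at (217,113) and one at (142,205). An orange look-alike is at (227,186) and a red one at (246,158). In the top panel the same stands are at (275,125) and (118,132). I'll confirm which is which in enlarged crops.

Run:
```python
from h import *
a=load('scene0')['frame'];b=load('top0')['frame']
f=lambda im,x,y,w,h:cv2.resize(im[y:y+h,x:x+w],(400,300),interpolation=cv2.INTER_CUBIC)
# scene crops 100x75 (x4), top crops 100x75 (x4)
cv2.imwrite('pics/crop1.png',np.vstack([np.hstack([f(a,230,110,100,75),f(a,225,170,100,75)]),np.hstack([f(b,300,125,100,75),f(b,215,165,100,75)])]))
cv2.imwrite('pics/crop2.png',np.hstack([f(a,140,230,100,75),f(b,110,130,100,75)]))
```

```text
(no output)
```

View pics/crop1.png

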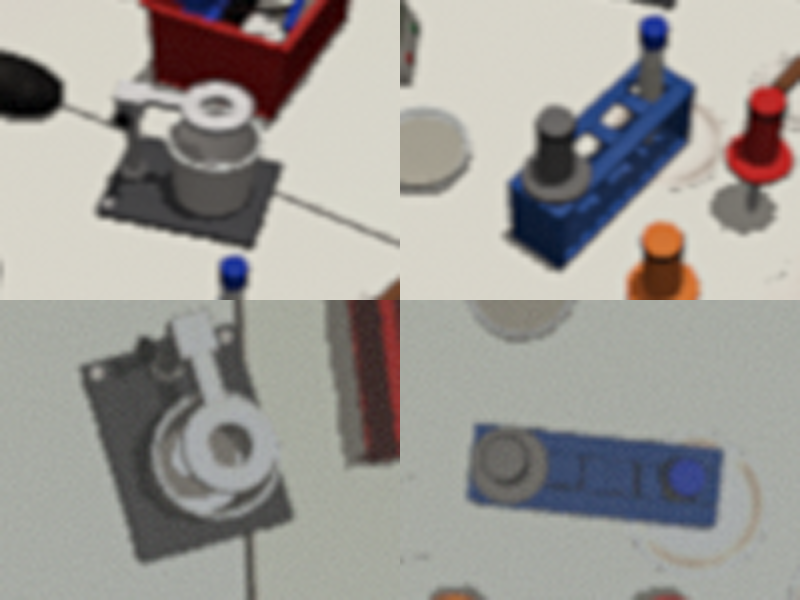

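View pics/crop2.png

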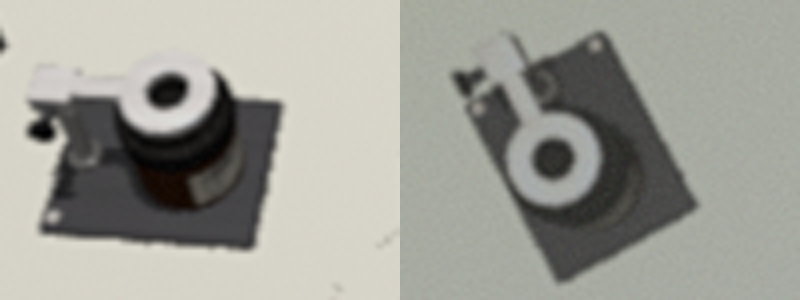

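Candidates in full-image pixels:

| Object | Scene | Top | Match |
|---|---|---|---|
| Grey probe | (264,199) | (241,203) | The probe, being grey and in the rack's end hole |
| Orange look-alike | (290,238) | – | Not meant |
| Red look-alike | (315,201) | – | Not meant |
| Stand with open, clear-white beaker | (284,136) | (357,161) | The wanted stand |
| Stand with black-lidded jar | (182,252) | (148,169) | The spare stand |

Next I'll triangulate.

Run:
```python
from h import *
a=load('scene0');b=load('top0')
o=np.array([.375,.375])
P=lambda x,y,ox,oy:np.array([x/4+ox,y/4+oy])-o
for n,ua,ub in [('head',P(156,118,225,170),P(106,154,215,165)),('collar',P(157,172,225,170),P(109,166,215,165)),('cap',P(255,25,225,170),P(286,176,215,165)),('ring',P(218,104,230,110),P(230,147,300,125)),('spare',P(168,90,140,230),P(153,158,110,130))]:
    x,r=tri((a,ua),(b,ub)); print(n,x.round(4),np.round(r,4))
for n,uv,z in [('rackL',P(76,127,215,165),.06),('rackL2',P(70,200,215,165),.06),('rackR',P(322,150,215,165),.06),('rackR2',P(316,226,215,165),.06),('collar',P(109,166,215,165),.066),('headtop',P(106,154,215,165),.116),('ring',P(230,147,300,125),.09),('ringpost',P(194,28,300,125),.09)]: print(n,onz(b,uv,z).round(4))
for s in(a,b): print(ray(s,(256,192))[0].round(3),s['camera_matrix'][0][0])
```

```text
head [0.4721 0.0277 0.116 ] [0.0011 0.0011]
collar [0.4699 0.0291 0.0676] [0.0002 0.0002]
cap [ 0.4587 -0.0653  0.1202] [0.0009 0.0009]
ring [ 0.5597 -0.2216  0.0945] [0. 0.]
spare [0.5527 0.2315 0.0912] [0.0007 0.0007]
rackL [0.4928 0.0477 0.06  ]
rackL2 [0.452  0.0515 0.06  ]
rackR [ 0.4772 -0.0892  0.06  ]
rackR2 [ 0.435  -0.0846  0.06  ]
collar [0.4702 0.0292 0.066 ]
headtop [0.4731 0.0282 0.116 ]
ring [ 0.5605 -0.2227  0.09  ]
ringpost [ 0.6266 -0.206   0.09  ]
[0.185 0.471 0.736] 347.4994085869921
[ 0.412 -0.013  0.925] 388.9106576701389
```

```bash
cat >> h.py <<'E'
from scipy.spatial.transform import Rotation as Ro
def go(x,y,z,yaw):
    "print shift (cm) and turn (rad) in tool axes for a grasp-point target, tool down"
    s=ctrl.sense(); R=Ro.from_euler('xyz',s['tcp_rot'],degrees=True); T=Ro.from_euler('xyz',[180,0,yaw],degrees=True)
    print('shift',(R.inv().apply(np.array([x,y,z+.159])-s['position'])*100).round(2),'turn',(R.inv()*T).as_rotvec().round(3),'t',s['time_s'],s['contact_force'].round(1))
E
python3 -m jog '[[[100,45,-49,4,0,0,-1.1],[100,45,-49,4,0,0,-1.1],[100,45,-49,4,0,0,-1.1],[100,45,-49,4,0,0,-1.1],[100,45,-49,4,0,0,-1.1],[100,45,-49,4,0,0,-1.1],[100,45,-49,4,0,0,-1.1],[100,45,-49,4,0,0,-1.1]]]' 20
python3 -c "
from h import *
go(.471,.0285,.20,83)"
```

```text
time_s: 1.15
position: [0.4055, -0.1248, 0.3748]
tcp_rot: [180.0, 0.0, 83.0]
contact_force: [1.8, -0.0, 1.4]
grip_width: 0.0918
grasp_force: 0.0
shift [16.01  4.62  1.57] turn [ 0.001  0.    -0.   ] t 1.15 [ 1.8 -0.   1.4]
```

```bash
python3 -m jog '[[[100,16,4.6,1.5,0,0,0],[100,16,4.6,1.5,0,0,0],[100,16,4.6,1.5,0,0,0],[100,16,4.6,1.5,0,0,0],[100,16,4.6,1.5,0,0,0],[100,16,4.6,1.5,0,0,0]]]'
python3 - <<'E'
from h import *
go(.471,.0285,.094,83)
w=snap('wrist','wrist1'); 
for p in [(.471,.0285,.116),(.471,.0285,.066),(.5595,-.222,.09)]: print(proj(w,p).round(1))
print(ray(w,(256,192)))
cv2.imwrite('pics/w1.png',cv2.resize(w['frame'],(800,600),interpolation=cv2.INTER_CUBIC))
E
```

```text
time_s: 1.9
position: [0.4701, 0.0253, 0.3597]
tcp_rot: [-180.0, 0.0, 82.9]
contact_force: [-0.7, 0.4, -0.5]
grip_width: 0.0919
grasp_force: 0.0
shift [ 0.34  0.06 10.67] turn [-0.     0.001 -0.002] t 1.9 [-0.7  0.4 -0.5]
[258.5 205.7]
[258.5 191.9]
[357.6 389.5]
(array([0.47896061, 0.09549306, 0.33970826]), array([-0.03742557, -0.23691343, -0.97116685]))
```

View pics/w1.png

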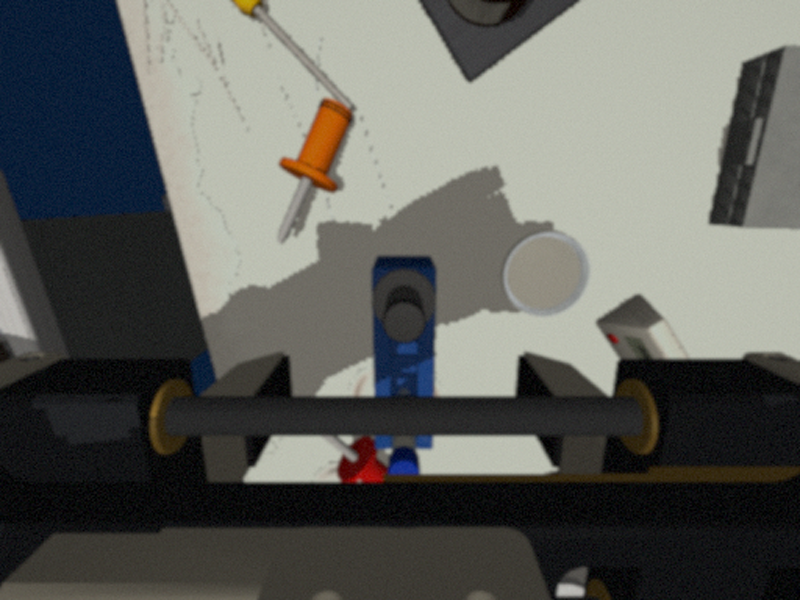

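The wrist view shows the grey head's top centre at (405,322) in the enlargement, which is (259,206) in the full image. My estimate predicted (258.5,205.7), so I'll descend. The orange probe lies free on the bench and is not involved.

```bash
python3 -m jog '[[[100,0.3,0.05,5,0,0,0],[100,0.3,0.05,8,0,0,0],[100,0.3,0.05,9.5,0,0,0],[100,0.3,0.05,10.6,0,0,0],[100,0.3,0.05,10.6,0,0,0],[100,0.3,0.05,10.6,0,0,0]]]'
python3 -m jog '[[[0,0,0,0,0,0,0],[0,0,0,0,0,0,0],[0,0,0,0,0,0,0],[0,0,0,0,0,0,0],[0,0,0,0,0,0,0],[0,0,0,0,0,0,0],[0,0,0,0,0,0,0],[0,0,0,0,0,0,0]]]' 20
python3 -c "
from h import *
go(.471,.0285,.094,83);go(.471,.0285,.205,83)"
```

```text
time_s: 2.7
position: [0.4716, 0.0296, 0.2545]
tcp_rot: [179.9, -0.0, 83.0]
contact_force: [0.1, 0.5, 1.5]
grip_width: 0.0916
grasp_force: 0.0
time_s: 3.7
position: [0.4712, 0.0296, 0.2537]
tcp_rot: [-180.0, 0.0, 83.0]
contact_force: [-0.3, 0.7, -0.2]
grip_width: 0.024
grasp_force: 20.0
shift [-0.11 -0.01  0.07] turn [-0.  0.  0.] t 3.7 [-0.3  0.7 -0.2]
shift [-1.100e-01 -1.000e-02 -1.103e+01] turn [-0.  0.  0.] t 3.7 [-0.3  0.7 -0.2]
```

```bash
python3 -m jog '[[[0,0,0,-1,0,0,0],[0,0,0,-3,0,0,0],[0,0,0,-6,0,0,0],[0,0,0,-9.5,0,0,0],[0,0,0,-12,0,0,0],[0,0,0,-13,0,0,0],[0,0,0,-13,0,0,0],[0,0,0,-13,0,0,0]]]'
python3 -c "
from h import *
go(.5595,-.222,.2247,60)"
```

```text
time_s: 4.7
position: [0.4709, 0.0294, 0.3828]
tcp_rot: [-179.9, 0.0, 83.0]
contact_force: [0.4, -0.1, -0.4]
grip_width: 0.0235
grasp_force: 20.0
shift [-23.87  11.86  -0.1 ] turn [-0.002  0.001  0.401] t 4.7 [ 0.4 -0.1 -0.4]
```

```bash
python3 -m jog '[[[0,-3,1.5,0,0,0,0.05],[0,-7,3.5,0,0,0,0.12],[0,-11.5,5.8,0,0,0,0.2],[0,-16,8,0,0,0,0.27],[0,-20,10,0,0,0,0.34],[0,-22.8,11.4,0,0,0,0.38],[0,-23.9,11.9,0,0,0,0.4],[0,-23.9,11.9,0,0,0,0.4]]]'
python3 - <<'E'
from h import *
s=ctrl.sense();print(s['position'],s['tcp_rot'],s['grip_width'])
ims=[]
for n,c in (('scene',(284,125)),('top',(357,161)),('wrist',(256,192))):
    f=snap(n,n+'2'); 
    g=np.array(s['position'])-[0,0,.159]
    print(n,'ring',proj(f,(.5595,-.222,.09)).round(1),'tip',proj(f,g-[0,0,.0847]).round(1),'collar',proj(f,g-[0,0,.0347]).round(1))
    h=60;
    if n=='wrist': ims.append(cv2.resize(f['frame'],(400,300)))
    else: ims.append(cv2.resize(f['frame'][c[1]-45:c[1]+45,c[0]-60:c[0]+60],(400,300),interpolation=cv2.INTER_CUBIC))
ims.append(ims[0]*0)
cv2.imwrite('pics/v2.png',np.vstack([np.hstack(ims[:2]),np.hstack(ims[2:])]))
E
```

```text
time_s: 5.7
position: [0.5601, -0.2219, 0.3828]
tcp_rot: [-179.9, -0.0, 60.1]
contact_force: [0.3, 1.3, -0.5]
grip_width: 0.0236
grasp_force: 20.0
[ 0.56011706 -0.22192617  0.38276412] [-1.79901386e+02 -2.02323643e-04  6.00893243e+01] 0.023630083770168682
scene ring [284.2 136.8] tip [284.7 122.9] collar [285.4 107.6]
top ring [356.8 161.9] tip [362.6 157.2] collar [369.4 152.2]
wrist ring [258.5 197. ] tip [259.  210.9] collar [259.2 232.9]
```

View pics/v2.png

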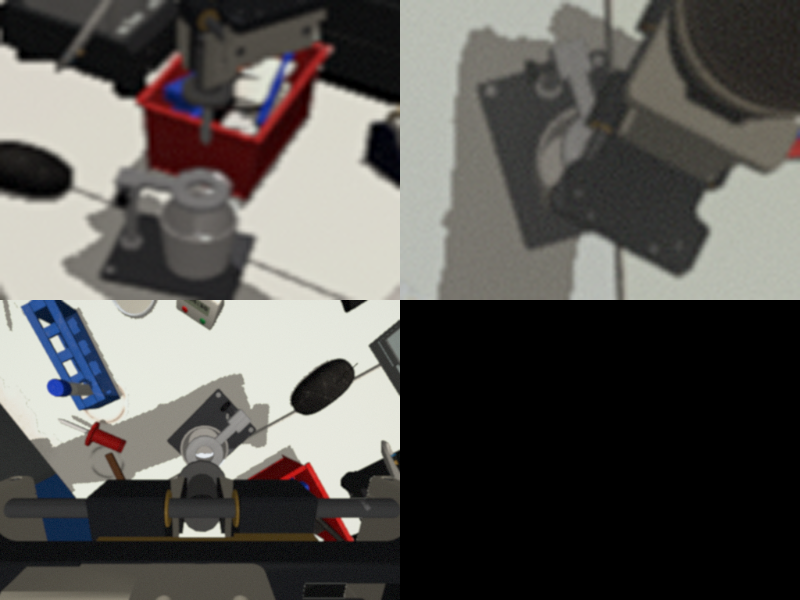

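The scene view shows the stem tip at (286,122) and the ring hole at (285,136). The tip is straight above the hole, with an offset consistent with the projections. I'll lower it through the ring.

```bash
python3 -m jog '[[[0,0,0,1.5,0,0,0],[0,0,0,3,0,0,0],[0,0,0,4.5,0,0,0],[0,0,0,5.5,0,0,0],[0,0,0,6.5,0,0,0],[0,0,0,7.5,0,0,0],[0,0,0,8.3,0,0,0],[0,0,0,8.3,0,0,0]]]'
python3 - <<'E'
from h import *
s=ctrl.sense();print(s['contact_force'],s['ft_torque'],s['grip_width'])
f=snap('scene','scene3');w=snap('wrist','wrist3')
g=s['position']-[0,0,.159]
for q in(f,w): print('ring',proj(q,(.5595,-.222,.09)).round(1),'collar',proj(q,g-[0,0,.0347]).round(1))
cv2.imwrite('pics/v3.png',np.hstack([cv2.resize(f['frame'][95:185,224:344],(400,300),interpolation=cv2.INTER_CUBIC),cv2.resize(w['frame'][180:300,176:336],(400,300),interpolation=cv2.INTER_CUBIC)]))
E
```

```text
time_s: 6.85
position: [0.5601, -0.2221, 0.3001]
tcp_rot: [-179.9, 0.0, 60.1]
contact_force: [-0.2, 0.1, -0.1]
grip_width: 0.0236
grasp_force: 20.0
[-0.19057264  0.06635131 -0.08867526] [ 0.01665452 -0.05974771 -0.02372323] 0.02356833927097561
ring [284.2 136.8] collar [284.3 132.2]
ring [256.9 223.1] collar [257.6 231.1]
```

View pics/v3.png

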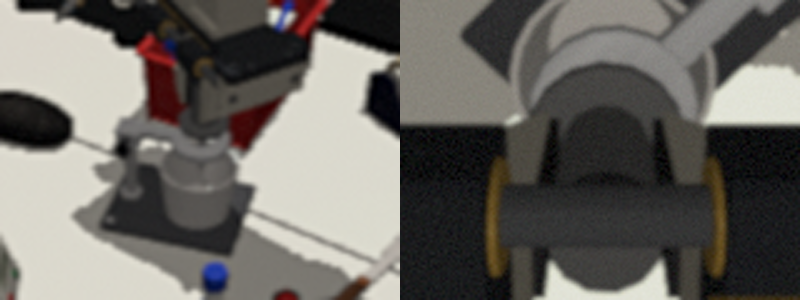

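The stem is inside the ring and the collar is concentric with it, both centred at about (612,·) in the wrist crop. There is no side force, so I'll lower to contact.

```bash
python3 -m jog '[[[0,0,0,0.5,0,0,0],[0,0,0,1.0,0,0,0],[0,0,0,1.3,0,0,0],[0,0,0,1.4,0,0,0],[0,0,0,1.45,0,0,0],[0,0,0,1.5,0,0,0],[0,0,0,1.5,0,0,0]]]'
python3 -m jog '[[[0,0,0,0.05,0,0,0],[0,0,0,0.05,0,0,0],[0,0,0,0.05,0,0,0]]]'
python3 -m jog '[[[0,0,0,0.05,0,0,0],[0,0,0,0.05,0,0,0],[0,0,0,0.05,0,0,0]]]'
```

```text
time_s: 7.82
position: [0.5603, -0.2222, 0.2858]
tcp_rot: [180.0, 0.0, 60.1]
contact_force: [0.1, 0.1, 0.4]
grip_width: 0.0235
grasp_force: 20.0
time_s: 8.2
position: [0.5603, -0.2221, 0.2852]
tcp_rot: [180.0, -0.0, 60.1]
contact_force: [0.5, 0.3, -0.2]
grip_width: 0.0233
grasp_force: 20.0
time_s: 8.57
position: [0.5603, -0.2221, 0.2847]
tcp_rot: [-180.0, 0.0, 60.1]
contact_force: [0.3, 0.1, -0.2]
grip_width: 0.0241
grasp_force: 20.0
```

```bash
python3 -m jog '[[[0,0,0,0.05,0,0,0],[0,0,0,0.05,0,0,0],[0,0,0,0.05,0,0,0]]]'|grep -E 'pos|contact'
python3 -m jog '[[[0,0,0,0.05,0,0,0],[0,0,0,0.05,0,0,0],[0,0,0,0.05,0,0,0]]]'|grep -E 'pos|contact'
```

```text
position: [0.5603, -0.2221, 0.2843]
contact_force: [-0.6, -0.5, 0.9]
position: [0.5602, -0.2221, 0.2842]
contact_force: [-1.4, 1.5, 4.6]
```

Contact came at z = 0.2842, exactly the height predicted, with 4.6 N upward. I'll release and look.

```bash
python3 -m jog '[[[30,0,0,0,0,0,0],[40,0,0,0,0,0,0],[50,0,0,0,0,0,0],[55,0,0,0,0,0,0],[55,0,0,0,0,0,0]]]'
python3 -m jog '[[[55,0,0,-1,0,0,0],[55,0,0,-3,0,0,0],[55,0,0,-6,0,0,0],[55,0,0,-10,0,0,0],[55,0,0,-13,0,0,0],[55,0,0,-15,0,0,0],[55,0,0,-15,0,0,0]]]'
python3 - <<'E'
from h import *
f=snap('scene','scene4');w=snap('wrist','wrist4')
for q in(f,w): print([proj(q,(.56,-.222,z)).round(1) for z in(.09,.096,.146)])
cv2.imwrite('pics/v4.png',np.hstack([cv2.resize(f['frame'][95:185,224:344],(400,300),interpolation=cv2.INTER_CUBIC),cv2.resize(w['frame'][120:270,156:356],(400,300),interpolation=cv2.INTER_CUBIC)]))
E
```

```text
time_s: 9.95
position: [0.5603, -0.2222, 0.2837]
tcp_rot: [-180.0, 0.0, 60.1]
contact_force: [0.1, -0.5, -0.8]
grip_width: 0.0502
grasp_force: 0.0
time_s: 10.82
position: [0.5606, -0.222, 0.4359]
tcp_rot: [179.8, -0.0, 60.1]
contact_force: [-0.1, 0.0, -0.5]
grip_width: 0.0506
grasp_force: 0.0
[array([284.1, 136.7]), array([284.1, 135.1]), array([284.8, 120.9])]
[array([257.4, 185. ]), array([257.3, 186.1]), array([257.3, 196.6])]
```

View pics/v4.png

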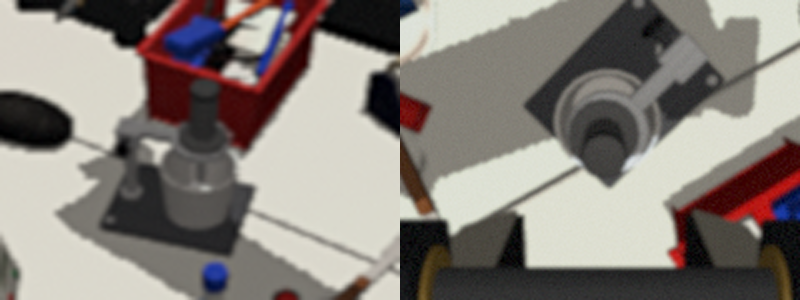

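The probe stands upright in the ring of the open-beaker stand. Its collar lies flat and the head top at (205,88) in the crop matches the prediction. The gripper is clear.

```bash
python3 -c "
from rig import ctrl
print(ctrl.hand_in())"
```

```text
the job is handed in; nothing more can be done
None
```

The probe now hangs in the ring of the stand with the open white beaker, lowered until its collar rested flat, then released; I handed the job in at about 11 s, with the gripper clear of everything.

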